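# Throw out the ratchet pawl and bring the gluing press's arm down

## Task

A glued leather blank lies on the bed of the lever press under its wooden pressing block. Press the pawl's thumb pad down until the pawl flips clear of the ratchet teeth and stays out, then push the arm down by its wooden grip until its foot rests flat on the block, and leave it there. Only push with the fingers: do not force the arm while the pawl is still in the teeth, do not lift the arm or take the block out, and leave the other things on the bench where they are.

Things in the scene. Friction and masses are not known exactly. Their poses are not given: they have to be found in the camera images.
- press: Bench gluing press of grey-painted iron, fixed to the bench. Base plate 290 x 120 x 22 mm; origin on the bench, 35 mm from the plate's middle. Own axes: x from the grip end (-x) to the pawl end (+x), y along the axle, z up. Bed top 42 mm up; on it at x = -40 mm the glued leather blank 62 x 100 x 10 mm (fixed), then the block. Cheeks at x = 35 to 105 mm are 129 mm high.
- press_arm (a joint): Arm's angle about the axle (rad): 0 = level, foot flat on the block; positive = raised (0.6 to 0.9 at the start). Its 7 hub teeth, 6.5 mm high, are 0.16 rad apart. With the pawl in, it goes down at most to the next tooth (0.16 rad), but can go up. With the pawl out it takes 4 to 8 N on the grip to push down; the hub is stiff, so the arm stays wherever it is left.
- axle (a point): Centre of the arm's axle, fixed in the press at (70, 0, 110) mm of its frame. Axes as the press's; the arm turns about y.
- grip (a point): Middle of the arm's round wooden grip, on its axis, 225 mm from the axle towards the press's -x (level arm). Grip 30 mm across, 112 mm long, from 165 to 277 mm from the axle. Its x axis points along the grip to the axle, z square to the grip, up when level.
- foot (a point): Centre of the underside of the arm's foot, a steel disc 48 mm across, 110 mm from the axle along the arm and 40 mm below the arm's line. With the arm level it is 70 mm over the bench, on the block.
- pawl (a joint): Pawl's angle about its pin (rad): 0 = hook at the root of the teeth (up to 0.13 when it rides on a tooth), 0.42 = thrown fully out, at its stop. Its over-centre spring changes side at 0.21: short of that the pawl snaps back into the teeth, beyond it the pawl flips out and stays.
- pawl_pin (a point): Pin on which the pawl rocks, at (135, 0, 156.5) mm of the press's frame, parallel to y. It sits between two posts 32 mm wide over all, 50 mm long at the foot, 22 mm at the pin, 168 mm high. Axes as the press's.
- thumb_pad (a point): Middle of the top of the pawl's ribbed steel thumb pad, 36 (along press x) x 30 x 8 mm, 70 mm from the pin towards the press's +x. At pawl angle 0 it is level, 173 mm over the bench; thrown out, 30 mm lower. Pressing it down takes 1 to 4 N and raises the hook at the pawl's other end. Below it is free air.
- caul: The wooden pressing block, loose, 90 x 75 x 18 mm, lying on the leather blank under the foot; its top is 70 mm over the bench. Origin: centre of its underside.
- glue_jar: Bystander: glass jar, 64 mm across, 88 mm high, standing beside the press. Origin: centre of its underside.
- rivet_tin: Bystander: low metal tin, 54 mm across, 45 mm high, beside the press. Origin: centre of its underside.
- awl: Bystander: awl 150 mm long with a wooden handle, lying beside the press. Origin: under its middle.
- slicker: Bystander: turned wooden edge slicker, 34 mm across, 90 mm high, standing beside the press. Origin: centre of its underside.
- mallet: Bystander: rawhide mallet, 275 mm long, lying to the left; head 60 mm across, 100 mm long. Origin: on the bench under its middle.
- punch_block: Bystander: wooden block 80 x 110 x 70 mm. Origin: centre of its underside.
- glue_brush: Bystander: brush 190 mm long, lying to the right. Origin: under its middle.
There are look-alikes about, which are no part of the job. Leave any orange or purple look-alike of the caul alone.

How it is judged:
On the way, in this order (a step that is already met when the one before it is completed fails the run):
1. the pawl is thrown clear of the teeth and the arm is still up (value of joint pawl above 0.3 rad and value of joint press_arm above 0.45 rad), for 0.2 s.
2. the arm is pushed down with the pawl out, until its foot is on the block (value of joint press_arm below 0.03 rad and value of joint pawl above 0.3 rad), for 0.2 s.
At the end, for the whole second after the job is handed in: The arm is level (within 0.03 rad, foot within 3 mm of the block's top) and at rest, the pawl is still thrown out (over 0.3 rad), and the block lies under the foot within 12 mm of where it was (all of step 2 and value of joint press_arm above -0.03 rad and horizontal distance between caul and axle between 0.09 and 0.13 m and distance of caul from where it was at the start of the episode below 0.012 m and velocity of joint press_arm between -0.02 and 0.02 rad/s); the robot touches nothing.
It fails at once if the arm is forced (over 45 N) while the pawl is in the teeth (value of joint pawl below 0.15 rad and contact force between the fingers and press_arm above 45 N).
It fails at once if the arm is lifted higher than it stood (by over 30 mm at the grip) (value of joint press_arm above 0.755 rad and distance of grip from where it was at the start of the episode above 0.03 m).
It fails at once if the block is taken out, lifted or shoved (distance of caul from where it was at the start of the episode above 0.02 m or angle between caul's own z axis and vertical above 0.2 rad).
It fails at once if another thing on the bench is moved or knocked over (distance of any of glue_jar, rivet_tin, awl, slicker, mallet, punch_block, glue_brush from where it was at the start of the episode above 0.03 m).
It also fails if it takes over 48 s, if anything falls off the work surface, if the arm or the gripper's body presses on something with over 40 N, if the wrist force passes 120 N, or if a joint passes its speed limit or range.

## Robot

A 6-joint arm with a two-finger parallel gripper is mounted at the origin on the work surface. World frame = base frame: x ahead of the robot, y to its left, z up, the work surface at z = 0. Lengths are in m, angles in rad, forces in N, time in s.
With the tool pointing down it reaches from about 0.275 to 0.725 m from the base axis. Payload 5.6 kg.
Tool frame: the origin (TCP) lies midway between the tips of the shut fingers; the grasp point (between the pads) lies 19 mm behind it; z points along the fingers, y is the line along which they close (so a half turn about z gives the same grasp; the last joint's range is limited). The gripper opens to 85 mm and grips with 20 to 120 N. Pads are 22 mm wide; open, the fingers measure 114 mm over their backs; the gripper's body (76 mm by 85 mm) begins 54 mm behind the grasp point. The pads swing forward as they close: fully open they stand 13 mm farther back than shut.
Start: joints at [1.511, 0.255, 0.108, 0, -1.424, -0.285], TCP at [0.186, 0.518, 0.231] pointing down, gripper open.
Joint ranges: [-2.95, 2.95], [-1.21, 1.97], [-1.09, 1.5], [-2.87, 1.71], [-2.94, -0.07], [-3.05, 3.05]. Speed limits (rad/s): [2.57, 2.57, 3.14, 3.14, 3.14, 3.14].

## Interface

Orientations are given as a rotation vector (axis times angle).
In Python, from workcell import * gives the robot as it stands. Calls block until the motion is done:
- reach(position, orientation): joint-space move of the TCP to a pose.
- movel(position, feed=0.15, rotation=None, force_limit=None): straight line of the TCP; rotation=None keeps the orientation; feed is the mean speed in m/s. With force_limit (N) it stops when the force on the tool has changed by that much, and returns True; else False.
- movej(angles): joint-space move.
- grip(opening, strength=None): opening from 0.0 (shut) to 1.0 (fully open); strength is the grip in N (None keeps the last); returns when the fingers have stopped.
- hold(seconds).
- ik(position, orientation): joint angles nearest the present ones, or None.
- capture(name): name is "scene" or "top"; returns a dict with "image" (420x560x3 uint8, red, green, blue), "z_map" (420x560 float32, m along the optical axis (not along the pixel's ray), 0 where there is no reading), "camera_matrix" (3x3 intrinsics, pixels), "xyz" and "attitude" of the camera in the world. Camera axes: x right, y up, looking along -z (the intrinsics and any distortion apply to the point x, -y, -z); pixel columns grow to the right and rows downward; lengths in m; the calibration is good to about 2 mm. A picture is of the moment at which its call begins.
A pose or a line that the arm cannot do raises Unreachable and nothing moves.
- sign_off(): hands the job in; it is judged then, once.
Readings, each from a call of its own:
- get_time(): time.
- get_joint_positions(): joint angles.
- get_joint_velocities(): joint speeds.
- get_joint_torque(): joint torques, N m.
- get_eef_pos(): TCP position.
- get_eef_rot(): TCP orientation.
- get_ft_force(): force on the tool from outside, world axes, zero at the start.
- get_torque(): the same for the moment, N m.
- get_finger_gap(): opening from 0.0 (shut) to 1.0 (fully open).
- get_grip_force(): force on a finger pad.
Only numpy, scipy, OpenCV 4.12 (cv2) and the standard library are available. Lean on these libraries where they do the work, as an engineer would, in place of code of your own. Each camera call takes 0.05 s, during which the arm holds its last target. There are 200 camera calls.

## Working session

There is one attempt and no reset: what is moved stays moved. The work goes in short steps, each a Python script; the robot and the scene stay as the last script left them, time stands still between calls to the robot, and variables do not carry over. Pictures are saved under pics/ and viewed, at most 10 in all, crops included, and the job is handed in when it is done.

```bash
mkdir -p pics; ls
cat > h.py <<'E'
from workcell import *
import numpy as np, cv2
from scipy.spatial.transform import Rotation as R
def cloud(c):
    z=c["z_map"];K=np.array(c["camera_matrix"]);h,w=z.shape
    u,v=np.meshgrid(np.arange(w),np.arange(h))
    p=np.dstack([(u-K[0,2])/K[0,0]*z,-(v-K[1,2])/K[1,1]*z,-z])
    a=np.array(c["attitude"],float)
    M=a if a.shape==(3,3) else R.from_rotvec(a).as_matrix() if a.size==3 else R.from_quat(a).as_matrix()
    P=p@M.T+np.array(c["xyz"]); P[z==0]=np.nan
    return P
E
python3 - <<'E'
from h import *
for n in("scene","top"):
    c=capture(n); np.savez(n+".npz",P=cloud(c),I=c["image"])
    cv2.imwrite(f"pics/{n}0.png",c["image"][:,:,::-1]); print(n,c["xyz"],c["attitude"],c["camera_matrix"])
    P=cloud(c); print(np.nanmedian(P[...,2]))
print(get_time(), get_eef_rot())
E
```

```text
pics
scene [1.01796573 0.5209546  1.05770788] [0.3018206  0.79845852 2.256755  ] [[461.87550891   0.         280.42136949]
 [  0.         461.87550891 209.118045  ]
 [  0.           0.           1.        ]]
-0.0010050782323924867
top [0.27640775 0.00421082 1.34098182] [ 0.16491599 -0.17213036 -1.64089242] [[500.10916889   0.         278.23236438]
 [  0.         500.10916889 208.66234447]
 [  0.           0.           1.        ]]
-0.000391846737064494
0.1 [ 3.09327999e+00 -5.38709121e-01 -3.24274845e-04]
```

View pics/scene0.png

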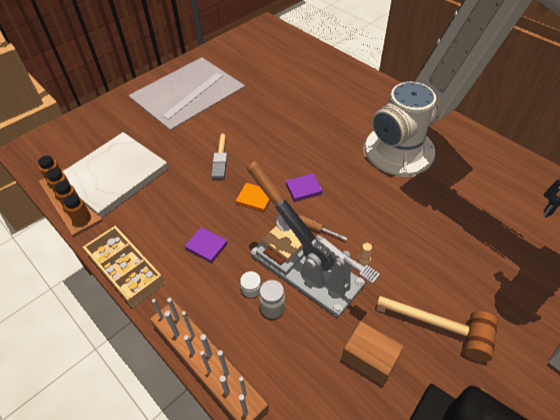

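View pics/top0.png

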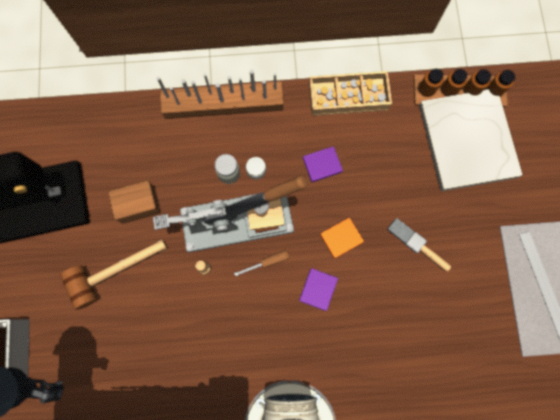

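The scene view shows the press at (310,270), its grip end at (250,165) and the thumb pad at (370,272). In the top view the pad is at (161,222), the grip at (285,190) and the base plate spans (185–292, 197–248).

Run:
```python
from h import *
T=np.load("top.npz")["P"];S=np.load("scene.npz")["P"]
def sel(P,r0,r1,c0,c1,z0,z1):
    q=P[r0:r1,c0:c1].reshape(-1,3);return q[(q[:,2]>z0)&(q[:,2]<z1)]
pad=sel(T,212,232,150,173,.15,.19); print("pad top",len(pad),np.median(pad,0),pad.min(0),pad.max(0))
pad2=sel(S,258,290,352,385,.15,.19); print("pad scene",len(pad2),np.median(pad2,0),pad2.min(0),pad2.max(0))
for n,P,b in(("top",T,(170,215,262,312)),("scene",S,(155,215,240,290))):
    g=sel(P,*b,.12,.4); 
    m=g.mean(0);d=np.linalg.svd(g-m)[2][0]; s=(g-m)@d
    print(n,"grip",len(g),m,d,g[s.argmin()],g[s.argmax()],"elev",np.arcsin(abs(d[2])))
bp=sel(T,190,255,175,300,.012,.032);print("plate",len(bp),cv2.minAreaRect((bp[:,:2]*1000).astype(np.float32)))
# everything above 0.02 in top, near press: list bystanders
for n,b in dict(jar=(150,185,212,240),tin=(155,180,245,268),slick=(258,276,192,212),blk=(180,222,108,158)).items():
    q=sel(T,*b,.03,.15);print(n,q.mean(0).round(3),q[:,2].max().round(3))
```

```text
pad top 214 [0.52025037 0.26797309 0.16731034] [0.50498793 0.24369361 0.16044577] [0.53724363 0.28850106 0.1735501 ]
pad scene 293 [0.52361104 0.26363786 0.16598524] [0.50423843 0.21916157 0.15566322] [0.53800822 0.28825933 0.17151919]
top grip 670 [ 0.54967074 -0.02195451  0.25846176] [-0.12329368  0.61784383 -0.77657432] [ 0.55374492 -0.06223255  0.3057203 ] [0.52449086 0.02897187 0.15277775] elev 0.8892100817685903
scene grip 769 [ 0.55784695 -0.013158    0.25429126] [ 0.08769209 -0.7294144   0.67842813] [0.54999094 0.04633036 0.20408521] [ 0.56319216 -0.07042226  0.29604637] elev 0.74562095114856
plate 1764 ((521.677490234375, 101.71743774414062), (301.0871276855469, 159.9835968017578), 87.25038146972656)
jar [0.669 0.114 0.077] 0.096
tin [0.677 0.04  0.043] 0.051
slick [0.415 0.19  0.072] 0.093
blk [0.601 0.364 0.066] 0.078
```

```bash
cat >> h.py <<'E'
yaw=np.radians(97); ex=np.array([np.cos(yaw),np.sin(yaw),0]); ez=np.array([0,0,1.]); ey=np.cross(ez,ex)
axle=np.array([.521,.266,0])-.135*ex+.110*ez
def rot(a):
    z=-(ex*np.sin(a)+ez*np.cos(a)); x=-ey
    return R.from_matrix(np.column_stack([x,np.cross(z,x),z])).as_rotvec()
def gp(a,off,r=.225): # point over grip at arm angle a
    return axle+r*(-ex*np.cos(a)+ez*np.sin(a))+off*(ex*np.sin(a)+ez*np.cos(a))
E
python3 - <<'E'
from h import *
for a in (.75,.5,.25,0): print(a,gp(a,.015).round(3),[ik(gp(a,o),rot(k*a)) is not None for o in(.015,.06) for k in (1,.6,.3)])
grip(0.0)
p=np.array([.521,.266,.25])+.003*ex
reach(p,rot(0)); print(get_eef_pos(),get_time())
p[2]=.185; movel(p,feed=.1)
p[2]=.138; print(movel(p,feed=.03,force_limit=12), get_eef_pos(),get_ft_force())
hold(.3);p[2]=.26; movel(p,feed=.15)
c=capture("scene");P=cloud(c);np.savez("s1.npz",P=P)
c2=capture("top");P2=cloud(c2);q=P2[208:236,145:175].reshape(-1,3);q=q[(q[:,2]>.1)&(q[:,2]<.19)];print(np.median(q,0) if len(q) else 0)
cv2.imwrite("pics/s1.png",cv2.resize(c["image"][130:330,220:420,::-1],None,fx=3,fy=3));print(get_time())
E
```

```text
0.75 [ 0.556 -0.021  0.274] [True, True, True, True, True, True]
0.5 [ 0.561 -0.057  0.231] [True, True, True, True, True, True]
0.25 [ 0.564 -0.081  0.18 ] [True, True, True, True, True, True]
0 [ 0.565 -0.091  0.125] [True, True, True, True, True, True]
[0.52022388 0.26964496 0.24991744] 2.4083
True [0.52059497 0.26866428 0.14715929] [-2.28068658 -0.21257961  5.2511818 ]
[0.52081387 0.26606911 0.14487119]
5.6917
```

View pics/s1.png

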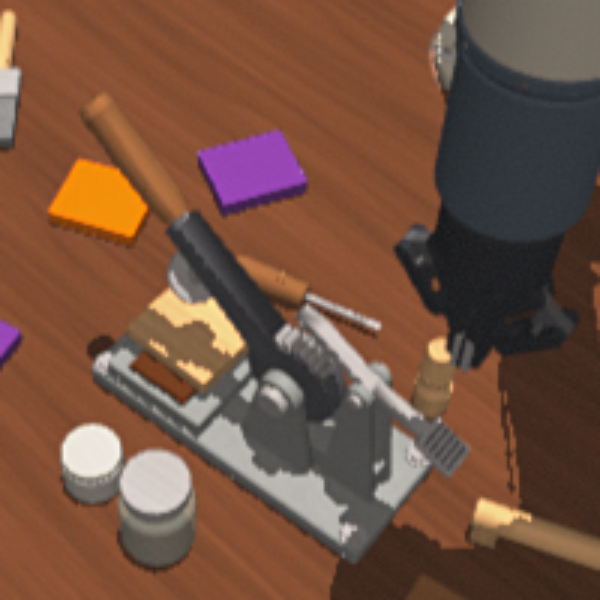

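The pad now reads 0.145 m, is tilted down, and the hook is raised at (310,320) in the crop. So the pawl is out, and the arm is still up. Next I push the grip along its arc.

Run:
```python
from h import *
p=get_eef_pos(); p=np.array(p); p[2]=.36; movel(p,feed=.25)
reach(gp(.85,.08),rot(.75)); movel(gp(.85,.03),feed=.15)
for a in np.r_[.7:.05:-.1,.03]:
    s=movel(gp(a,.015),feed=.06,rotation=rot(max(a,0)),force_limit=25)
    print(round(a,2),s,np.round(get_eef_pos(),3),np.round(get_ft_force(),1))
    if s: break
else:
    s=movel(gp(-.06,.015),feed=.03,rotation=rot(0),force_limit=25); print(s,get_eef_pos(),get_ft_force())
hold(.3); print(get_time(),get_ft_force())
c=capture("scene"); cv2.imwrite("pics/s2.png",cv2.resize(c["image"][130:330,220:420,::-1],None,fx=3,fy=3))
```

```text
0.7 False [ 0.557 -0.03   0.266] [-0.7  0.2  0.4]
0.6 False [ 0.559 -0.044  0.25 ] [-0.   0.1  1.3]
0.5 False [ 0.561 -0.057  0.231] [-0.5 -0.3  1. ]
0.4 False [ 0.562 -0.068  0.211] [1.  0.7 1.5]
0.3 False [ 0.563 -0.077  0.191] [ 0.5 -0.2  0.3]
0.2 False [ 0.564 -0.084  0.169] [ 0.5  0.  -0.6]
0.1 False [ 0.565 -0.089  0.147] [-0.9  0.5  0.3]
0.03 False [ 0.565 -0.091  0.132] [-0.5  0.2 -0.6]
True [ 0.5649356  -0.09123275  0.1249317 ] [-2.36270937  0.90076586  7.75547289]
12.85 [-2.68493312  0.19584087  6.74281886]
```

View pics/s2.png

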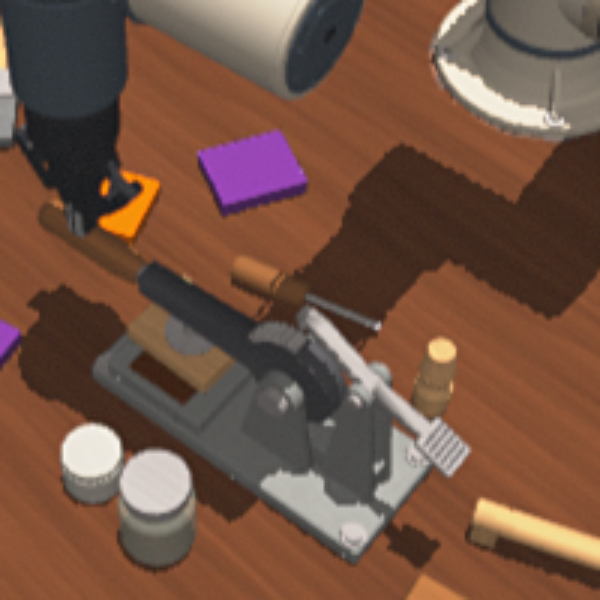

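The arm is level, with its foot on the block near (190,335) in the crop and the pawl still out. The firm stop came at z=0.125, which is the level grip's top height. I'll retreat and check.

Run:
```python
from h import *
p=np.array(get_eef_pos()); p[2]=.30; movel(p,feed=.12)
reach([.40,-.15,.35],rot(0)); hold(.2)
for n in("top","scene"):
    c=capture(n);P=cloud(c).reshape(-1,3)
    q=P-axle; X=q@ex+.070;Y=q@ey;Z=P[:,2]
    for x0 in(-200,-175,-150,-125,-105):
        m=(abs(X*1000-x0)<10)&(abs(Y)<.02)&(Z>.08)&(Z<.2); print(n,x0,m.sum(),np.percentile(Z[m],90).round(4) if m.any() else None)
    m=(abs(X-.203)<.015)&(abs(Y)<.012)&(Z>.1)&(Z<.2); print("pad",np.median(Z[m]))
print(get_time(),get_eef_pos())
```

```text
top -200 0 None
top -175 0 None
top -150 0 None
top -125 0 None
top -105 0 None
pad 0.1455993996239494
scene -200 39 0.1245
scene -175 72 0.1249
scene -150 78 0.1254
scene -125 80 0.125
scene -105 80 0.1241
pad 0.1446919039797756
15.575 [ 0.40047753 -0.14979099  0.34934246]
```

The grip top reads 0.1245–0.125 m along its length, so the arm is level, and the pawl is still out. Handing in.

```bash
python3 -c "
from h import *
print(sign_off())"
```

```text
the job is handed in; nothing more can be done
None
```

The job is handed in: the pawl is thrown out and the arm is pushed down level with its foot on the block, by the camera check before handing in (grip top 0.125 m, thumb pad 0.145 m); the sign-off gave no verdict.

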